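# Turn a welded sprocket over in the turnover jig

### The arm

A 6-joint arm with a two-finger parallel gripper is mounted at the origin on the work surface. World frame = base frame: x ahead of the robot, y to its left, z up, the work surface at z = 0. Lengths are in m, angles in rad, forces in N, time in s.
With the tool pointing down it reaches from about 0.2 to 0.875 m from the base axis. Payload 3.4 kg.
Tool frame: the origin (TCP) lies between the finger pads; the fingertips stand 25 mm ahead of it and the grasp point (between the pads) lies 6 mm ahead of it (r.nose_length is the z of the fingertips in the tool frame, in m); z points along the fingers, y is the line along which they close (so a half turn about z gives the same grasp; the last joint's range is limited). The gripper opens to 94 mm and grips with 3 to 60 N. Pads are 16 mm wide; open, the fingers measure 119 mm over their backs; the gripper's body (75 mm by 177 mm) begins 78 mm behind the grasp point.
Start: joints at [-1.295, 0.276, 1.505, -0, 1.361, -0.121], TCP at [0.222, -0.53, 0.23] pointing down, gripper open.
Joint ranges: [-2.89, 2.89], [-0.75, 2.08], [0.22, 2.7], [-1.18, 4.32], [0.11, 2.71], [-2.7, 2.7]. Speed limits (rad/s): [2.57, 2.57, 3.14, 3.14, 3.14, 3.14].

### API

Orientations are given as a unit quaternion [w, x, y, z].
In Python, from plant import r, gripper_to, inverse_kinematics, vision, models, telemetry gives the robot as it stands. Calls block until the motion is done:
- r.move_to(position, orientation): joint-space move of the TCP to a pose.
- r.move_l(position, rot=None, vel=0.15, guard=None): straight line of the TCP; rot=None keeps the orientation; vel is the mean speed in m/s. With guard (N) it stops when the force on the tool has changed by that much, and returns True; else False.
- r.movej(angles): joint-space move.
- gripper_to(opening, f_grip=None): finger opening in m; f_grip is the grip in N (None keeps the last); returns when the fingers have stopped.
- r.hold(seconds).
- inverse_kinematics(position, orientation): joint angles nearest the present ones, or None.
- vision.snapshot(name): name is "scene" or "side" or "wrist"; returns the picture (400x640x3 uint8, red, green, blue); there is no depth.
- vision.get_calibration(name): a dict with "fx", "fy", "cx", "cy" (pixels), "position" and "orientation" of the camera in the world. Camera axes: x right, y down, z forward; pixel columns grow to the right and rows downward; lengths in m; the calibration is good to about 2 mm. A picture is of the moment at which its call begins: read the wrist's pose just before it. get_calibration takes no time and is no camera call; for the wrist camera it gives the pose at the moment of the call.
A pose or a line that the arm cannot do raises r.PlanningError and nothing moves.
- r.sign_off(): hands the job in; it is judged then, once.
Trained networks look in the newest picture that a camera, given by its name, has taken for a name from the list of things; names that differ only in an ending like _2 or _b are one class to them, and where a whole thing is asked for, a point or a joint stands for the part that bears it (a point fixed in the world has none). Each returns a list of dicts, best first, with "score" (0 to 1); they miss things now and then, are a little off and sometimes report something else, mostly with a low value. They report only what shows in the picture. A call takes as long as a camera call. They do not tell look-alikes from the thing itself.
- models.boxes_of(thing, camera): "at" ([x, y, z] in m, in world coordinates, good to about 4 mm: the middle of the surface that is visible of it).
- models.regions_of(thing, camera): "pixels" (400x640 bool, what is visible of it).
- models.mark_of(thing, camera): "at" ([x, y, z] in m, in world coordinates, good to about 4 mm: a listed point, or the origin of a listed thing).
Readings, each from a call of its own:
- telemetry.current_t(): time.
- telemetry.current_joints(): joint angles.
- telemetry.current_dq(): joint speeds.
- telemetry.current_joint_efforts(): joint torques, N m.
- telemetry.current_ee_pos(): TCP position.
- telemetry.current_tool_rot(): TCP orientation.
- telemetry.current_wrist_force(): force on the tool from outside, world axes, zero at the start.
- telemetry.current_torque(): the same for the moment, N m.
- telemetry.current_opening(): finger opening in m.
- telemetry.current_finger_force(): force on a finger pad.
Only numpy, scipy, OpenCV 4.12 (cv2) and the standard library are available. Lean on these libraries where they do the work, as an engineer would, in place of code of your own. Each camera call takes 0.05 s, during which the arm holds its last target. There are 200 camera calls.

### The job

Turn the sprocket over so that its back can be welded: set it hub up and flat between the pins of the blue flipper plate and let go of it, then swing the plate all the way over onto its rests on the other side, so that the sprocket drops hub down, flat, into the copper nest. Carry the plate down rather than letting it slam, and leave the other things on the bench where they lie.

Things in the scene. Friction and masses are not known exactly. Their poses are not given: they have to be found in the camera images.
- sprocket: loose steel chain sprocket, 0.3 to 0.55 kg: toothed disc 86 mm across and 8 mm thick with a round dark hub, 40 mm in diameter, standing 26 mm above one face (34 mm in all). Origin: centre of the back (hubless) face; z points along the axis from the back towards the hub. It starts flat on the bench, hub up. Its yaw does not matter.
- jig: fixed turnover jig of dark steel: base plate 164 x 285 mm, 8 mm thick, lying on the bench. Origin: on the bench under the middle of the hinge; x runs along the hinge, +y towards the side where the flipper plate starts, -y towards the copper nest, z up. Hinge cheeks stand at x = +-76 mm up to 86 mm high.
- hinge (a point): middle of the hinge axis, 68 mm above the bench; its x axis (the jig's x) is the hinge axis
- flipper (a joint): angle of the blue flipper plate (0.6 kg), rad: 0 = down on its rests on the jig's +y side, 1.57 upright, 3.14 = fully over on its rests on the -y side (it turns about the jig's +x). The hinge is stiff (0.35 Nm friction): let go within 15 degrees of upright the plate stays put, even loaded; lower down it falls by its own weight. About 10 N at a handle moves it.
- flipper_nest (a point): nest centre on the face of the flipper plate, 80 mm from the hinge axis; moves with the plate; z = the plate's normal. At joint 0 it faces up, 68 mm above the bench. Plate 6 mm thick, 120 mm wide, with a 56 mm square window here. Four tapered pins 9 mm high, at 45 degrees to the hinge-to-handle line, guide the sprocket's rim (1.8 mm play, 4 mm lead-in). Seated: its back flat on the plate.
- copper_nest (a point): centre of the copper nest's ledge, 57 mm above the bench, 80 mm from the hinge axis on the jig's -y side; fixed; axes as the jig's. A copper ring 86 mm outside, 60 mm inside, open in the middle for the hub, with four tapered pins 9 mm high round it. With the sprocket home, hub down, the sprocket's origin is 8 mm above this point (sideways play about 2 mm).
- red_handle (a point): middle of the red T-handle: a round bar 20 mm thick, 36 mm long, parallel to the hinge, on a 10 mm stud at the plate's free end: 150 mm from the hinge axis, 42 mm off the nest face; above the plate at joint 0 (110 mm over the bench), beneath it at joint 3.14. Pinched across its ends (along the hinge) it can turn between the fingers, so that they may stay upright as the plate swings.
- black_handle (a point): middle of the black T-handle, the red one's twin on the plate's other side: 150 mm from the hinge axis, 42 mm off the other way; beneath the plate at joint 0 (26 mm over the bench), on top at joint 3.14 (110 mm over the bench). The plate's 40 mm wide tongue, ending 168 mm from the hinge, lies between the two.
- hammer: loose hammer with wooden handle, 300 mm long, beyond the copper nest's side of the jig; leave it alone
- screwdriver: loose red screwdriver, 200 mm long, on the far side; leave it alone
- pliers: loose pliers with orange handles, 170 mm long, on the far side; leave them alone
- chain_hexagon: loose hexagon welded from roller chain, about 150 mm across, 18 mm high; leave it alone
- keeper_near: one of two steel keeper racks sliding along the plate's sides, 20 to 25 mm above its face, 62 mm from its middle; this one on the jig's -x side. Origin: on the plate's middle line, level with its tab. The tab (12 mm wide, 9 to 14 mm above the face) reaches to 37 mm from the middle line; at joint 0 it is 31 mm from the nest centre towards the hinge, off the rim. Keep fingers off it.
- keeper_far: the second keeper rack, on the jig's +x side. Fixed pinions on the hinge run both racks outward 20 mm per rad of swing: the tabs pass over the sprocket's rim from some 10 degrees of swing, so that it cannot fall out, and leave it in the last 10 degrees, so that it drops a few mm into the copper nest. Grip the hub with the fingers along the hinge-to-handle line to stay clear of them.
There are look-alikes about, which are no part of the job. Leave any brown or turquoise look-alike of the sprocket alone.

How it is judged:
By the outcome, as a careful person would: the job done as asked, in the order asked, and still so for the second after the job is handed in, with the robot touching nothing.
It also fails if it takes over 59 s, if anything falls off the work surface, if the arm or the gripper's body presses on something with over 40 N, if the wrist force passes 120 N, or if a joint passes its speed limit or range.

## Working session

There is one attempt and no reset: what is moved stays moved. The work goes in short steps, each a Python script; the robot and the scene stay as the last script left them, time stands still between calls to the robot, and variables do not carry over. Pictures are saved under pics/ and viewed, at most 10 in all, crops included, and the job is handed in when it is done.

```bash
mkdir -p pics; ls; python3 - <<'E'
from plant import r, vision, models, telemetry
import cv2, numpy as np
for c in ["scene","side"]:
    im=vision.snapshot(c); cv2.imwrite(f"pics/{c}0.png",im[:,:,::-1])
    cal=vision.get_calibration(c); print(c,np.round(cal["position"],3),cal["fx"])
    for n in ["sprocket","flipper_nest","copper_nest","hinge","jig","red_handle","black_handle","keeper_near","keeper_far"]:
        print(n,[(np.round(d["at"],4).tolist(),round(d["score"],2)) for d in models.mark_of(n,c)])
print(telemetry.current_t())
E
```

```text
pics
scene [1.083 0.23  0.856] 371.2454156789293
sprocket [([0.386, 0.109, 0.0019], 0.78), ([0.5234, 0.2334, -0.0018], 0.7), ([0.5155, -0.1983, 0.0545], 0.69), ([0.3796, 0.2634, 0.0026], 0.57)]
flipper_nest [([0.4999, -0.0352, 0.0667], 0.92), ([0.7466, 0.0845, -0.0005], 0.51), ([0.7626, -0.1766, -0.0008], 0.5), ([0.5127, -0.1127, -0.0042], 0.17)]
copper_nest [([0.5202, -0.197, 0.0566], 0.66)]
hinge []
jig [([0.5121, -0.1128, -0.0028], 0.71)]
red_handle [([0.4947, 0.0331, 0.1085], 0.77)]
black_handle [([0.4965, 0.0328, 0.0265], 0.88)]
keeper_near []
keeper_far [([0.5054, -0.0678, 0.0698], 0.53)]
side [0.395 0.77  0.583] 366.24380933447054
sprocket [([0.3818, 0.1091, 0.002], 0.73), ([0.3779, 0.2626, -0.0009], 0.72), ([0.5246, 0.2281, 0.0044], 0.65)]
flipper_nest [([0.5052, -0.0358, 0.0709], 0.67), ([0.5142, -0.1131, 0.0694], 0.67)]
copper_nest [([0.5255, -0.1944, 0.0549], 0.72)]
hinge [([0.5097, -0.111, 0.0685], 0.89)]
jig [([0.5096, -0.1138, -0.0021], 0.95)]
red_handle [([0.4946, 0.0318, 0.1099], 0.61)]
black_handle [([0.495, 0.0268, 0.0273], 0.96)]
keeper_near []
keeper_far []
1.0
```

View pics/scene0.png

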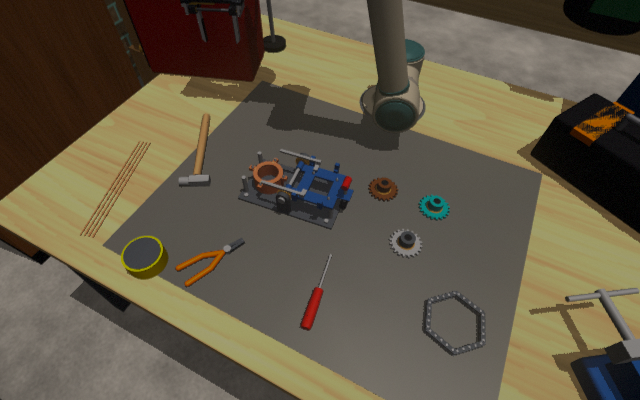

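View pics/side0.png

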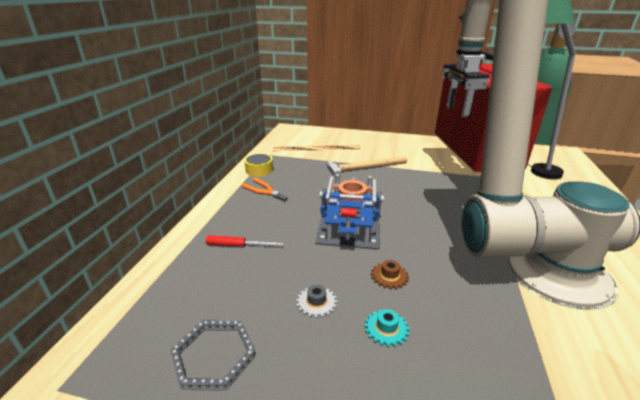

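The three sprocket candidates in the scene picture are brown at (383,188), turquoise at (434,207) and bare steel grey with a dark hub at (405,242). Grey fits the description (steel, dark hub), and it sits near world (0.524, 0.231). The jig is at (300,185), with its plate on the robot's left side and a yaw of about 0.12 rad. Next I'll confirm with the wrist camera and refine the poses.

```bash
cat > h.py <<'E'
from plant import r, gripper_to, inverse_kinematics, vision, models, telemetry
import cv2, numpy as np
from scipy.spatial.transform import Rotation as R
def down(yaw, tilt=0):   # tool z down, tool y along world direction yaw
    y=np.array([np.cos(yaw),np.sin(yaw),0]); z=np.array([0,0,-1.]); x=np.cross(y,z)
    return R.from_matrix(np.c_[x,y,z]).as_quat(scalar_first=True)
def snap(c,name):
    im=vision.snapshot(c); cv2.imwrite(f"pics/{name}.png",im[:,:,::-1]); return im
def marks(names,c):
    for n in names: print(n,[(np.round(d["at"],4).tolist(),round(d["score"],2)) for d in models.mark_of(n,c)])
E
python3 - <<'E'
from h import *
q=telemetry.current_joints()
for s in (0,np.pi):
    for p in ([0.503,-0.07,.36],[0.524,.231,.25],[.5,.033,.13]):
        print(s,inverse_kinematics(p,down(np.pi/2+.12+s)))
print(R.from_quat(telemetry.current_tool_rot(),scalar_first=True).as_matrix().round(2))
cal=vision.get_calibration("wrist");print(cal, telemetry.current_ee_pos())
E
```

```text
0 [-2.75361074e-01  1.26129485e-01  1.38731436e+00 -4.44089210e-16
  1.62814881e+00 -1.96615740e+00]
0 [ 2.93722233e-01  2.62261993e-01  1.47572201e+00 -4.44089210e-16
  1.40360865e+00 -1.39707409e+00]
0 [-7.30409038e-02  2.46448636e-01  1.81628745e+00 -4.44089210e-16
  1.07885657e+00 -1.76383723e+00]
3.141592653589793 [-2.75361074e-01  1.26129485e-01  1.38731436e+00 -4.44089210e-16
  1.62814881e+00  1.17543525e+00]
3.141592653589793 [ 2.93722233e-01  2.62261993e-01  1.47572201e+00 -4.44089210e-16
  1.40360865e+00  1.74451856e+00]
3.141592653589793 [-7.30409038e-02  2.46448636e-01  1.81628745e+00 -4.44089210e-16
  1.07885657e+00  1.37775542e+00]
[[ 0.92  0.39  0.  ]
 [ 0.39 -0.92 -0.  ]
 [-0.    0.   -1.  ]]
{'fx': 338.22055795225464, 'fy': 338.22055795225464, 'cx': 319.42269935734845, 'cy': 200.70054162084602, 'position': array([ 0.28994009, -0.50166411,  0.38538661]), 'orientation': array([ 0.10623979,  0.82572933, -0.54945148, -0.07062054])} [ 0.22223014 -0.53036352  0.2305269 ]
```

```bash
python3 - <<'E'
from h import *
o=down(np.pi/2+.12+np.pi)
r.move_to([0.49,-0.08,.33],o); r.hold(.3)
snap("wrist","w_jig"); marks(["flipper_nest","copper_nest","hinge","jig","red_handle","black_handle","keeper_near","keeper_far"],"wrist")
r.move_to([0.51,.231,.25],o); r.hold(.3)
im=snap("wrist","w_spr"); marks(["sprocket"],"wrist")
print(telemetry.current_t())
E
```

```text
flipper_nest []
copper_nest [([0.5182, -0.1951, 0.0587], 0.93)]
hinge [([0.509, -0.1172, 0.0711], 0.66)]
jig [([0.5104, -0.1134, -0.0004], 0.74)]
red_handle [([0.4958, 0.0344, 0.1083], 0.77)]
black_handle [([0.4962, 0.0328, 0.027], 0.78)]
keeper_near [([0.5247, 0.2282, -0.0005], 0.23)]
keeper_far []
sprocket [([0.5251, 0.2294, -0.0008], 0.8), ([0.3837, 0.1089, -0.003], 0.77), ([0.3795, 0.2623, 0.0016], 0.69)]
5.3
```

View pics/w_jig.png

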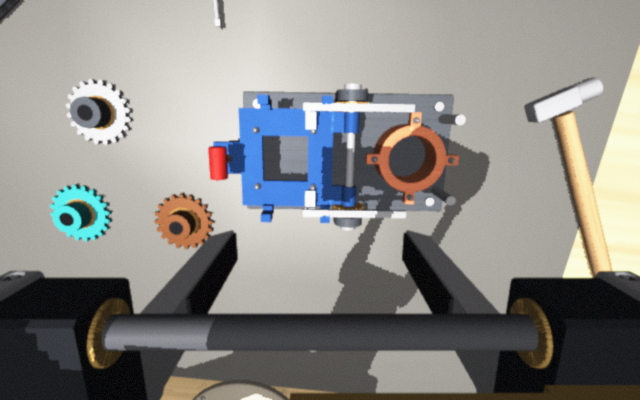

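View pics/w_spr.png

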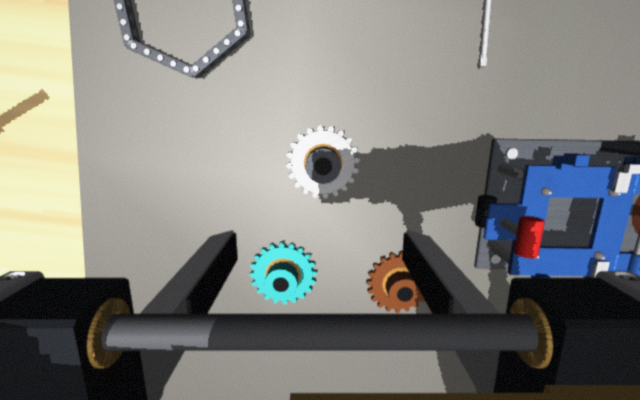

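The wrist picture shows the grey steel sprocket with its dark hub at (322,162), the turquoise one at (283,272) and the brown one at (395,282). In the jig picture the plate window is at about (285,158) and the copper nest at (411,157). Next I'll look straight down on the sprocket and on the nest from the same relative height and measure both.

```bash
cat >> h.py <<'E'
def ray(cal,uv,z):
    d=np.array([(uv[0]-cal["cx"])/cal["fx"],(uv[1]-cal["cy"])/cal["fy"],1.])
    d=R.from_quat(cal["orientation"],scalar_first=True).apply(d); p=np.array(cal["position"])
    return p+d*(z-p[2])/d[2]
E
python3 - <<'E'
from h import *
o=down(np.pi/2+.12+np.pi)
ex=np.array([np.cos(.12),np.sin(.12),0])
S=np.array([.525,.2295,0]); N=np.array([.5025,-.0355,.06])
outs=[]
for nm,P in (("S",S),("N",N)):
    r.move_to(P-0.06*ex+[0,0,.24],o); r.hold(.4)
    cal=vision.get_calibration("wrist"); im=snap("wrist","c"+nm); outs.append(im)
    hsv=cv2.cvtColor(im,cv2.COLOR_RGB2HSV)
    if nm=="S":
        for m in models.regions_of("sprocket","wrist"):
            p=m["pixels"].astype(np.uint8); ys,xs=np.nonzero(p)
            (c,rad)=cv2.minEnclosingCircle(np.c_[xs,ys].astype(np.float32))
            print("spr",m["score"],p.sum(),c,rad,ray(cal,c,.006).round(4))
        marks(["sprocket"],"wrist")
    else:
        blue=((hsv[...,0]>100)&(hsv[...,0]<130)&(hsv[...,1]>120)).astype(np.uint8)
        n,l,st,ce=cv2.connectedComponentsWithStats(1-blue,connectivity=4)
        for i in range(1,n):
            if 200<st[i,4]<20000: 
                ys,xs=np.nonzero(l==i); rc=cv2.minAreaRect(np.c_[xs,ys].astype(np.float32))
                print("win",st[i],rc,ray(cal,rc[0],.066).round(4))
        marks(["flipper_nest","red_handle","copper_nest","hinge","jig"],"wrist")
    print([np.round(ray(cal,(u,v),.0),3).tolist() for u,v in((0,0),(639,0))])
cv2.imwrite("pics/both.png",cv2.resize(np.vstack([a[60:330,120:520] for a in outs]),None,fx=1.1,fy=1.1)[:,:,::-1])
print(telemetry.current_t())
E
```

```text
spr 0.89 2047 (401.5, 253.0) 35.41549301147461 [0.3836 0.1105 0.006 ]
spr 0.88 3224 (279.0, 243.0) 34.205360412597656 [0.3787 0.2623 0.006 ]
spr 0.75 4012 (319.96417236328125, 122.1157455444336) 39.09323501586914 [0.5284 0.2296 0.006 ]
sprocket [([0.3856, 0.1077, -0.0019], 0.86), ([0.3783, 0.2656, -0.0014], 0.85), ([0.5257, 0.2254, 0.0001], 0.64)]
[[0.612, 0.576, 0.0], [0.691, -0.086, 0.0]]
win [ 296   99   51   51 2479] ((320.9999694824219, 124.0), (49.99999237060547, 49.99999237060547), 0.0) [ 0.5034 -0.0362  0.066 ]
flipper_nest []
red_handle [([0.4942, 0.0327, 0.1112], 0.76)]
copper_nest [([0.521, -0.1999, 0.0566], 0.61)]
hinge [([0.5085, -0.1181, 0.0696], 0.85)]
jig [([0.5138, -0.1152, -0.0014], 0.85)]
[[0.599, 0.364, 0.0], [0.692, -0.399, -0.0]]
7.9167
```

View pics/both.png

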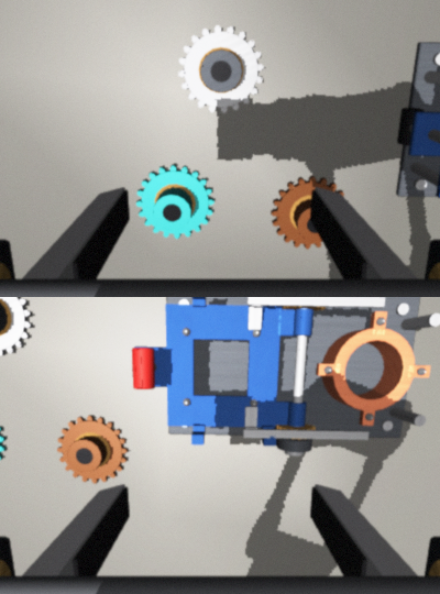

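The enlarged crop confirms the target: the bare-steel disc with a grey hub at crop (221,67). The plate window is square to the image at (221,365), so the yaw is about 0.12. Next I'll grasp the hub and place the sprocket.

```bash
cat >> h.py <<'E'
YAW=.118; EX=np.array([np.cos(YAW),np.sin(YAW),0]); EY=np.array([-np.sin(YAW),np.cos(YAW),0])
N=np.array([.503,-.0362,0]); H=N-.08*EY; O=down(np.pi/2+YAW+np.pi)
E
python3 - <<'E'
from h import *
S=np.array([.5277,.2296,0])
gripper_to(.07,30)
r.move_to(S+[0,0,.1],O); r.move_l(S+[0,0,.037],vel=.08)
gripper_to(.02,30); print("open",telemetry.current_opening(),telemetry.current_finger_force())
r.move_l(S+[0,0,.2],vel=.2)
r.move_to(N+[0,0,.2],O); r.move_l(N+[0,0,.135],vel=.1); r.hold(.3)
f0=telemetry.current_wrist_force()
hit=r.move_l(N+[0,0,.101],vel=.025,guard=8)
print(hit,telemetry.current_ee_pos(),f0,telemetry.current_wrist_force(),telemetry.current_torque(),telemetry.current_opening(),telemetry.current_t())
snap("side","side1"); snap("scene","scene1")
im=np.vstack([cv2.resize(cv2.imread("pics/side1.png")[150:260,280:420],None,fx=3,fy=3)[:300],cv2.resize(cv2.imread("pics/scene1.png")[130:230,230:370],None,fx=3,fy=3)])
cv2.imwrite("pics/placed.png",im)
E
```

```text
open 0.03939017777103989 30.000423789024353
True [ 0.50284687 -0.03613083  0.10513914] [-0.12827889 -0.67235509 -5.39459863] [-0.06969968  0.52157438  5.85896383] [-0.07336319 -0.00199531 -0.02924368] 0.0393432283849369 15.5083
```

View pics/placed.png

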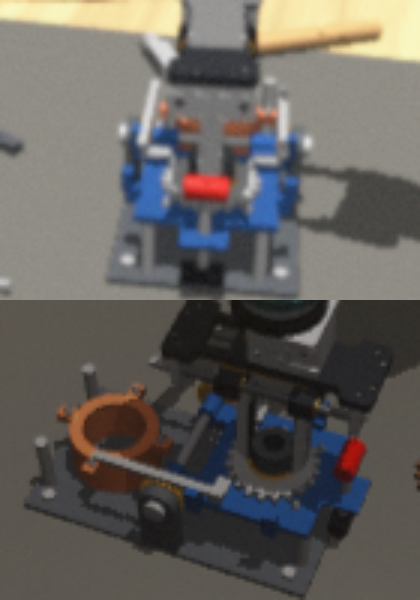

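TCP contact came at z = 0.1051, and I predicted 0.105 for fully seated. The picture shows the disc inside the pins and the hub in the fingers. I'll release, retreat and check that it lies flat.

```bash
python3 - <<'E'
from h import *
gripper_to(.054,30)
p=telemetry.current_ee_pos()
r.move_l([p[0],p[1],.2],vel=.15)
r.move_to(N-0.06*EX+[0,0,.30],O); r.hold(.3)
cal=vision.get_calibration("wrist"); w=snap("wrist","w2"); s=snap("side","side2"); c=snap("scene","sc2")
for m in models.regions_of("sprocket","wrist"):
    ys,xs=np.nonzero(m["pixels"]); cc,rad=cv2.minEnclosingCircle(np.c_[xs,ys].astype(np.float32)); print(m["score"],cc,rad,ray(cal,cc,.074).round(4))
marks(["sprocket"],"side")
f=lambda a,k:cv2.resize(a,(420,300) if 0 else None,fx=k,fy=k,interpolation=cv2.INTER_CUBIC)
W=f(w[60:220,200:440],2.5); C=f(c[130:230,230:370],2.8); Sd=f(s[160:260,280:420],2.8)
b=np.hstack([C[:,:300] if 0 else C,Sd]); out=np.zeros((W.shape[0]+b.shape[0],max(W.shape[1],b.shape[1]),3),np.uint8)
out[:W.shape[0],:W.shape[1]]=W; out[W.shape[0]:,:b.shape[1]]=b; out=cv2.resize(out,None,fx=min(1,600/out.shape[0]),fy=min(1,600/out.shape[0])); cv2.imwrite("pics/comp.png",out[:600,:800,::-1])
print(telemetry.current_t())
q=telemetry.current_joints()
for s_ in (0,np.pi): print(inverse_kinematics(H+.15*EY+[0,0,.13],down(YAW+s_)))
E
```

```text
0.92 (320.1596984863281, 123.81773376464844) 40.03452682495117 [ 0.5035 -0.0362  0.074 ]
0.81 (202.0, 198.0) 33.42164993286133 [0.4042 0.0897 0.074 ]
0.73 (91.0, 188.5) 34.23823547363281 [0.4005 0.2168 0.074 ]
sprocket [([0.5002, -0.0379, 0.0704], 0.97), ([0.38, 0.2662, -0.0008], 0.93), ([0.3796, 0.1075, 0.0019], 0.59)]
17.9417
[-7.31836026e-02  2.39174060e-01  1.82678025e+00 -4.44089210e-16
  1.07563835e+00 -1.91183603e-01]
None
```

View pics/comp.png

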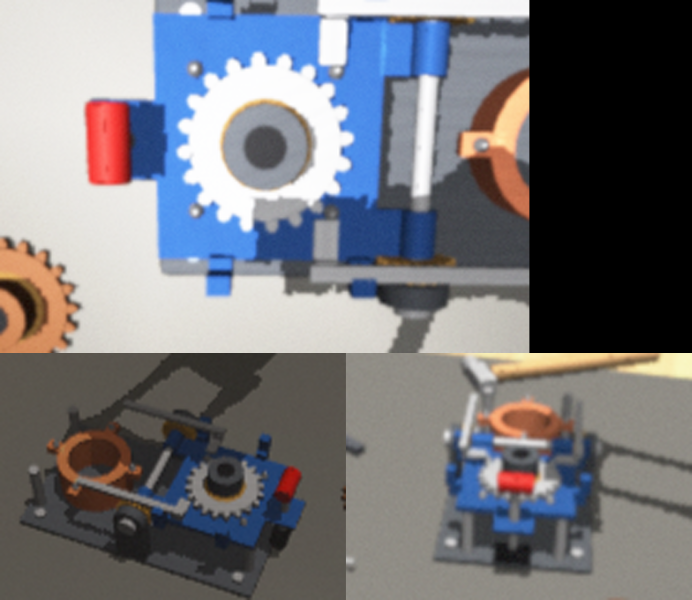

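The sprocket sits flat with its rim among all four pins: the wrist crop shows the hub at (265,147) and pins at (195,68), (337,70), (196,211) and (332,213). Next I'll swing the plate up to about 93° on the red handle.

```bash
cat >> h.py <<'E'
OH=down(YAW)
def tcp(th,side):  # side +1 red, -1 black; TCP for the grasp point on the handle
    c,s=np.cos(th),np.sin(th); k=.042*side
    return H+EY*(.15*c-k*s)+np.array([0,0,.068+.15*s+k*c+.006])
def arc(a,b,side,vel=.09,step=6):
    n=int(np.ceil(abs(b-a)/step))
    for t in np.linspace(a,b,n+1)[1:]:
        r.move_l(tcp(np.radians(t),side),vel=vel)
        f=np.linalg.norm(telemetry.current_wrist_force())
        print(f"{t:.0f}:{f:.0f}",end=" ")
        if f>60: print("force"); break
E
python3 - <<'E'
from h import *
p=tcp(0,1)
gripper_to(.054,35)
r.move_to(p+[0,0,.05],OH); r.move_l(p,vel=.1,guard=10)
gripper_to(.02,35); print(telemetry.current_opening(),telemetry.current_finger_force(),telemetry.current_ee_pos()-p)
arc(0,93,1); r.hold(.2)
print(telemetry.current_opening(),telemetry.current_wrist_force(),telemetry.current_t())
s=snap("side","side3"); c=snap("scene","sc3"); marks(["red_handle","black_handle","flipper_nest"],"scene"); marks(["red_handle","black_handle"],"side")
print(tcp(np.radians(93),1)-[0,0,.006],tcp(np.radians(93),-1)-[0,0,.006])
f=lambda a:cv2.resize(a,None,fx=2.6,fy=2.6,interpolation=cv2.INTER_CUBIC)
cv2.imwrite("pics/comp3.png",np.hstack([f(c[80:230,230:380]),f(s[110:260,280:430])])[:,:800,::-1])
E
```

```text
0.03545209249744825 34.99186098575592 [9.65624268e-04 4.95271539e-05 6.27670301e-04]
6:6 12:8 17:9 23:9 29:8 35:9 41:8 46:9 52:9 58:7 64:4 70:3 76:7 81:8 87:8 93:8 0.03487314243179299 [-4.30722859 -3.68431468  6.17354349] 25.8917
red_handle [([0.5138, -0.1578, 0.2161], 0.58)]
black_handle [([0.5097, -0.0737, 0.2166], 0.96), ([0.5079, -0.1129, 0.1452], 0.45)]
flipper_nest [([0.508, -0.1128, 0.1428], 0.66)]
red_handle [([0.5158, -0.1519, 0.2166], 0.77)]
black_handle [([0.5061, -0.077, 0.2189], 0.98)]
[ 0.51828004 -0.16509026  0.21559632] [ 0.50840458 -0.08178871  0.21999254]
```

View pics/comp3.png

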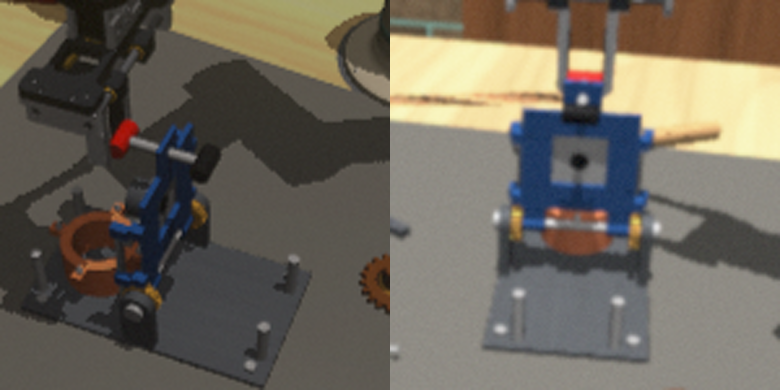

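The plate stands upright, with the red handle at (125,138) still pinched and the black handle free at (207,160). I'll let go of red, change over to black and carry the plate down, slowing towards the end.

```bash
python3 - <<'E'
from h import *
gripper_to(.054,35)
p=telemetry.current_ee_pos(); b=tcp(np.radians(90),-1)
r.move_l([p[0],p[1],.31],vel=.2); r.move_l([b[0],b[1],.31],vel=.15)
marks(["black_handle"],"side") if vision.snapshot("side") is not None else 0
hit=r.move_l(b,vel=.1,guard=10); print(hit)
gripper_to(.02,35); print(telemetry.current_opening(),telemetry.current_finger_force(),telemetry.current_t())
arc(90,162,-1); arc(162,178,-1,vel=.04,step=4)
d=tcp(np.pi,-1); hit=r.move_l(d-[0,0,.003],vel=.02,guard=15); print(hit)
print(telemetry.current_ee_pos()-d,telemetry.current_opening(),telemetry.current_wrist_force(),telemetry.current_t())
E
```

```text
black_handle [([0.5108, -0.0742, 0.2179], 0.82), ([0.5278, -0.194, 0.0549], 0.37)]
False
0.035898070439829684 34.99404430389404 29.6417
96:7 102:6 108:8 114:7 120:8 126:8 132:10 138:10 144:11 150:12 156:10 162:11 166:11 170:11 174:13 178:13 False
[-0.00264413 -0.0048391  -0.00354596] 0.03571368407929911 [ -7.84113967 -10.29502668   0.66742131] 35.9083
```

```bash
python3 - <<'E'
from h import *
gripper_to(.05,35); r.hold(.2)
p=telemetry.current_ee_pos(); print(p-tcp(np.pi,-1),telemetry.current_wrist_force())
r.move_l([p[0],p[1],.25],vel=.15)
C=H-.08*EY
r.move_to(C-0.06*EX+[0,0,.30],O); r.hold(.3)
cal=vision.get_calibration("wrist"); w=snap("wrist","w4"); s=snap("side","side4"); c=snap("scene","sc4")
marks(["black_handle","sprocket","red_handle","flipper_nest"],"scene"); marks(["black_handle","red_handle","sprocket"],"side"); marks(["sprocket","black_handle"],"wrist")
print(C,tcp(np.pi,-1)-[0,0,.006],telemetry.current_t())
f=lambda a,k:cv2.resize(a,None,fx=k,fy=k,interpolation=cv2.INTER_CUBIC)
W=f(w[40:220,200:460],2.); b=np.hstack([f(c[120:220,220:360],2.4),f(s[150:250,280:420],2.4)])
out=np.zeros((600,672,3),np.uint8); out[:360,:520]=W; out[360:,:]=b; cv2.imwrite("pics/comp4.png",out[:,:,::-1])
E
```

```text
[ 0.0002024   0.00014561 -0.00297639] [-0.87240361 -0.03187747  0.25524204]
black_handle [([0.5279, -0.2668, 0.1081], 0.67)]
sprocket [([0.386, 0.1107, 0.0023], 0.93), ([0.3794, 0.2631, 0.0034], 0.85), ([0.5173, -0.1933, 0.0661], 0.84)]
red_handle [([0.5247, -0.2659, 0.0236], 0.79)]
flipper_nest [([0.518, -0.1933, 0.0649], 0.78), ([0.5154, -0.1151, -0.0028], 0.41)]
black_handle [([0.5287, -0.2698, 0.1113], 0.79)]
red_handle [([0.5251, -0.2655, 0.0261], 0.93)]
sprocket [([0.3795, 0.1068, -0.0028], 0.78), ([0.5158, -0.1952, 0.067], 0.69), ([0.3798, 0.2623, -0.0002], 0.56)]
sprocket [([0.3819, 0.1099, -0.0021], 0.72), ([0.5185, -0.197, 0.0641], 0.71)]
black_handle [([0.5276, -0.2647, 0.1092], 0.8), ([0.4956, -0.4582, 0.001], 0.54)]
[ 0.52183622 -0.19508737  0.        ] [ 0.53007706 -0.2646006   0.11      ] 39.9583
```

View pics/comp4.png

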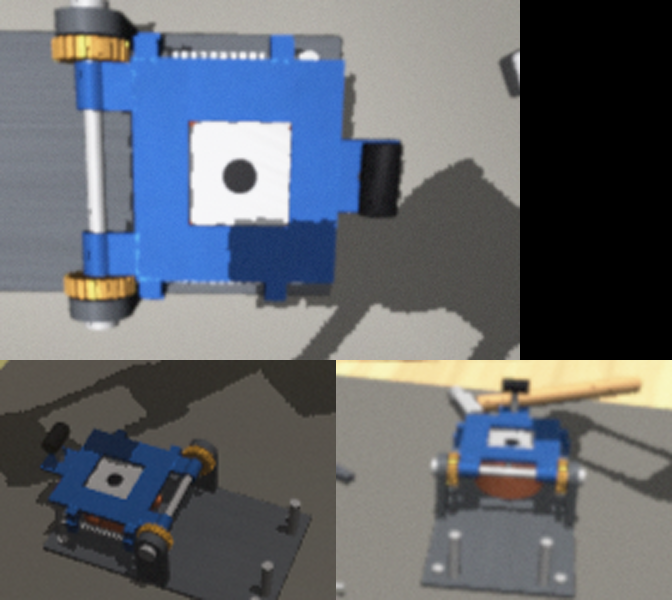

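The plate lies over on the nest side, with the black handle on top at about z = 0.110 and the sprocket's back showing level and centred in the window, hole at (240,176). The sprocket origin reads about 0.066 against 0.065 expected when home. I'll press lightly on the handle to confirm it is on its rests, then retreat and hand in.

```bash
python3 - <<'E'
from h import *
b=tcp(np.pi,-1)
gripper_to(.0,20); r.move_to([b[0],b[1],.20],OH); r.move_l([b[0],b[1],.155],vel=.1); r.hold(.2)
hit=r.move_l([b[0],b[1],.138],vel=.02,guard=12); print(hit,telemetry.current_ee_pos()[2]-.145,telemetry.current_wrist_force())
r.move_l([b[0],b[1],.25],vel=.15); r.hold(.5)
vision.snapshot("scene"); marks(["black_handle","sprocket"],"scene")
vision.snapshot("side"); marks(["black_handle","sprocket","hammer"],"side")
print(telemetry.current_t())
E
```

```text
True 4.683458617688041e-05 [-0.97469258 -0.16479241  5.97341238]
black_handle [([0.5301, -0.2652, 0.109], 0.78)]
sprocket [([0.3837, 0.1134, 0.0019], 0.96), ([0.3795, 0.26, 0.0001], 0.65), ([0.5162, -0.1915, 0.0642], 0.64), ([0.526, -0.2653, 0.1124], 0.38)]
black_handle [([0.5284, -0.2705, 0.1089], 0.73), ([0.4978, -0.4588, -0.0018], 0.65), ([0.7626, -0.1804, 0.0021], 0.63)]
sprocket [([0.3757, 0.262, -0.0024], 0.91), ([0.3829, 0.1068, -0.0036], 0.62), ([0.5174, -0.196, 0.0664], 0.56)]
hammer [([0.4982, -0.4593, -0.0036], 0.75), ([0.762, -0.1764, 0.002], 0.56)]
45.3417
```

Contact came at exactly the height expected with the plate on its rests, so I'm handing in.

```bash
python3 -c "
from plant import r
print(r.sign_off())"
```

```text
the job is handed in; nothing more can be done
None
```

The job is handed in: the sprocket was turned over and reads as home, hub down, in the copper nest (origin about 66 mm above the bench, 65 expected); the plate was carried down onto its rests, the loose things and look-alikes were not touched, and the last clock reading before sign-off was 45 s. No verdict came back from the hand-in.

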